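# Load the mounting plate into the sloped weld fixture and clamp it

## Task

Turn the black clamp knob on the sloped weld fixture to swing the clamp's toe clear of the empty pocket, then seat the one loose mounting plate whose cut-away corner matches the pocket (not its mirror twin, nor the uncut one) flat on the pocket floor and square between its walls. Then turn the knob back so that the toe points straight in over the end of the seated plate. Leave everything else where it lies.

Things in the scene. Friction and masses are not known exactly. Their poses are not given: they have to be found in the camera images.
- plate: Aluminium plate 66 (x) by 110 (y) by 12 mm with an upright grip rib on its middle, 18 (x) by 50 (y) mm, its top 50 mm above the underside. Origin: centre of the underside of the full outline, z up. The one to load: its +x, -y corner is cut away (no metal where x > 7 and y < -21 mm). 0.33 kg. Starts within 0.9 rad of yaw 0; seated, its axes match nest.
- plate_mirror: Aluminium plate 66 (x) by 110 (y) by 12 mm with an upright grip rib on its middle, 18 (x) by 50 (y) mm, its top 50 mm above the underside. Origin: centre of the underside of the full outline, z up. Mirror twin, does not fit: its cut corner (same size) is at -x, -y. Leave alone.
- plate_uncut: Aluminium plate 66 (x) by 110 (y) by 12 mm with an upright grip rib on its middle, 18 (x) by 50 (y) mm, its top 50 mm above the underside. Origin: centre of the underside of the full outline, z up. No corner cut, does not fit. Leave alone.
- nest: Fixture's sloped steel deck, 150 x 215 mm, y -90 to 125. Origin: centre of the pocket floor's full outline, 70 mm above the table. z: deck normal, leaning 25 degrees away from the robot; x down the slope (away); y level, along the pocket. Pocket 70 (x) by 114 (y) mm, 2 mm clear of the plate all round, walls 10 mm high with 3 mm lead-ins; corner x > 9, y < -23 mm is filled.
- clamp (a joint): Swing clamp angle about nest z, rad; pivot at nest (0, 92) mm. 0: toe points along nest -y, straight in over the pocket's end. Positive swings it downhill; pi/2: along +x, well clear. Range -0.5 to 1.9; stiff, stays where left. Toe 16 mm wide, reaches 55 mm from the pivot, 14 to 24 mm above the pocket floor.
- clamp_knob (a point): On the clamp's pivot axis, 50 mm above the pocket floor along nest z: the height to grip. The black bar knob is 14 mm thick (x) and 50 mm long (y, in line with the toe), from 34 to 62 mm above the pocket floor. The axes turn with the clamp; z is the deck's normal.
- spray_can: Bystander: upright white can, 60 mm diameter, 170 mm high. Origin at its underside.
- vblock: Bystander: dark steel V-block 50 x 70 x 38 mm. Origin at its underside.
- collar: Bystander: steel collar, 64 mm diameter, 40 mm high. Origin at its underside.
- wrench: Bystander: wrench 180 mm long, lying flat along its x.
- hammer: Bystander: hammer 260 mm long, lying along its x.
- brush: Bystander: brush 200 mm long, lying along its x.
Not all that is in view belongs to the job. What is shaped like the plate but blue or brown is not meant.

How it is judged:
On the way, in this order (a step that is already met when the one before it is completed fails the run):
1. the clamp's toe is swung clear of the pocket (clamp above 1.1 rad) (value of joint clamp above 1.1 rad), for 0.2 s.
2. the matching plate is seated flat and square in the pocket (within 4 mm across, 3 mm in height, 0.03 rad flat, 0.05 rad square) (x of plate in the frame of nest between -0.004 and 0.004 m and y of plate in the frame of nest between -0.004 and 0.004 m and z of plate in the frame of nest between -0.003 and 0.003 m and angle between the z axis of plate and the z axis of nest, either way round below 0.03 rad and angle between the y axis of plate and the y axis of nest, either way round below 0.05 rad), for 0.3 s.
3. the toe is back over the end of the plate (clamp within 0.3 rad of straight in) (value of joint clamp between -0.3 and 0.3 rad), for 0.2 s.
At the end, for the whole second after the job is handed in: The matching plate lies at rest in the pocket, its origin within 4 mm of the nest's along nest x and y and 3 mm along z, flat within 0.03 rad and square within 0.05 rad, and the clamp is within 0.3 rad of 0 (toe straight in over the plate's end) (all of step 2 and all of step 3 and linear speed of plate below 0.01 m/s and angular speed of plate below 0.1 rad/s and velocity of joint clamp between -0.1 and 0.1 rad/s); the robot touches nothing.
It fails at once if a bystander (either other plate, can, V-block, collar, wrench, hammer, brush) moved more than 30 mm (distance of any of plate_mirror, plate_uncut, spray_can, vblock, collar, wrench, hammer, brush from where it was at the start of the episode above 0.03 m).
It also fails if it takes over 62 s, if anything falls off the work surface, if the arm or the gripper's body presses on something with over 40 N, if the wrist force passes 120 N, or if a joint passes its speed limit or range.

## Robot

A 7-joint arm with a two-finger parallel gripper is mounted at the origin on the work surface. World frame = base frame: x ahead of the robot, y to its left, z up, the work surface at z = 0. Lengths are in m, angles in rad, forces in N, time in s.
With the tool pointing down it reaches from about 0.35 to 0.9 m from the base axis. Payload 19.9 kg.
Tool frame: the origin (TCP) lies at the very end of the fingers, on their centre line; the grasp point (between the pads) lies 19 mm behind it; z points along the fingers, y is the line along which they close (so a half turn about z gives the same grasp; the last joint's range is limited). The gripper opens to 94 mm and grips with 3 to 60 N. Pads are 16 mm wide; open, the fingers measure 119 mm over their backs; the gripper's body (75 mm by 177 mm) begins 78 mm behind the grasp point.
Start: joints at [1.266, 0.417, -0.01, 1.614, 0.005, 1.111, -0.053], TCP at [0.163, -0.603, 0.205] pointing down, gripper open.
Joint ranges: [-2.81, 2.81], [-0.39, 2.02], [-1.27, 1.25], [0.06, 2.57], [-1.19, 4.33], [0.19, 2], [-2.82, 2.82]. Speed limits (rad/s): [1.89, 1.89, 2.39, 2.39, 3.01, 3.01, 3.01].

## Interface

Orientations are given as a unit quaternion [w, x, y, z].
In Python, from station import sense, capture, camera_model, bot gives the robot as it stands. The module is installed in compiled form; this text tells all that it offers.
- The arm moves only by the tool servo_tool, never from a script. Its argument "commands" is a list of rows, each an object of numbers: "tx", "ty", "tz": the shift along the tool's x, y, z in units of 0.4 m (1.0 is 0.4 m); "wx", "wy", "wz": the turn, a rotation vector about the tool's x, y, z in units of 30 degrees (1.0 is 30 degrees); "hand": the finger opening in mm, from 0 to 94. In form: [{"tx": .., "ty": .., "tz": .., "wx": .., "wy": .., "wz": .., "hand": ..}, ...]. A call has 1 to 10 rows; each row is the pose to reach, as a shift and turn from the pose commanded when the call began, along the tool's axes at that moment; what a row does not reach only later rows make up. A row lasts 1/10 s, in which the tool goes at most 50 mm and 8.59 degrees, less where a joint would pass 70% of its speed; a pose out of reach is approached as far as the arm can. A call with a number of a shift or a turn outside -1 to 1 is refused whole. A call with a gripper value outside its range is refused whole. The fingers move at their own pace and stop on an object; "force" is the grip in N (left out, the last holds). Time passes only in rows, so rows that repeat a pose let the fingers close. It gives the time, the measured TCP pose, the force, the opening and the grip force at its end, in the units of the state.
- sense(): the state, without advancing time (a new reading comes with each control period).
- capture(name): name is "side" or "top" or "wrist"; returns the picture (400x640x3 uint8, red, green, blue); there is no depth.
- camera_model(name): a dict with "fx", "fy", "cx", "cy" (pixels), "T" (4x4, takes a point from camera to world coordinates); the wrist camera has in their place "mount" (4x4, takes a point from camera to tool coordinates, whose origin is the TCP and whose axes are the flange's). Camera axes: x right, y down, z forward; pixel columns grow to the right and rows downward; lengths in m; the calibration is good to about 2 mm. A picture is of the moment at which its call begins: read the wrist's pose just before it. camera_model takes no time and is no camera call.
- bot.hand_in(): hands the job in; it is judged then, once.
The state is a dict: "time_s": time; "qpos": joint angles; "joint_vel": joint speeds; "joint_efforts": joint torques, N m; "tcp_pos": TCP position; "tool_rot": TCP orientation; "contact_force": force on the tool from outside, world axes, zero at the start; "torque": the same for the moment, N m; "finger_gap": finger opening in m; "gripper_force": force on a finger pad.
Only numpy, scipy, OpenCV 4.12 (cv2) and the standard library are available. Lean on these libraries where they do the work, as an engineer would, in place of code of your own. Each camera call takes 0.05 s, during which the arm holds its last target. There are 200 camera calls.

## Working session

There is one attempt and no reset: what is moved stays moved. The work goes in short steps, Python scripts to look and compute and a tool call to move; the robot and the scene stay as the last step left them, time stands still between calls to the robot, and variables do not carry over. Pictures are saved under pics/ and viewed, at most 10 in all, crops included, and the job is handed in when it is done.

Besides the shell and the picture viewer there is one more tool, called after "Request:" in YAML: its name, and indented under it one key for each argument. servo_tool: Moves the arm, as the interface text tells. Shifts and turns lie within -1 to 1; 1 stands for 0.4 m of shift or 30 degrees of turn. Its arguments: {"type":"object","properties":{"commands":{"type":"array"},"force":{"type":"number"}},"required":["commands"]}

```bash
mkdir -p pics
python3 - <<'E'
from station import sense,capture,camera_model,bot
import cv2,numpy as np
np.set_printoptions(precision=4,suppress=True)
for n in("side","top"):
    cv2.imwrite(f"pics/{n}0.png",capture(n)[:,:,::-1]); print(n,camera_model(n))
print(camera_model("wrist")); s=sense(); print(s)
E
```

```text
side {'fx': 492.3598633107606, 'fy': 492.3598633107606, 'cx': 313.5048785041425, 'cy': 203.66332739050168, 'T': array([[-0.9469, -0.1901,  0.2592,  0.2113],
       [-0.3207,  0.6142, -0.7211,  0.8738],
       [-0.0221, -0.7659, -0.6425,  0.9348],
       [ 0.    ,  0.    ,  0.    ,  1.    ]])}
top {'fx': 444.1910077849502, 'fy': 444.1910077849502, 'cx': 317.81813986106255, 'cy': 203.56483518940473, 'T': array([[ 0.0142, -0.9846,  0.1741,  0.2649],
       [-0.9999, -0.0151, -0.0035, -0.1067],
       [ 0.006 , -0.174 , -0.9847,  1.5635],
       [ 0.    ,  0.    ,  0.    ,  1.    ]])}
{'fx': 332.3275916892934, 'fy': 332.3275916892934, 'cx': 321.31471112169095, 'cy': 199.29586754362253, 'mount': array([[ 0.0006, -0.9651, -0.2619,  0.0755],
       [ 1.    ,  0.0003,  0.0012,  0.0014],
       [-0.0011, -0.2619,  0.9651, -0.1793],
       [ 0.    ,  0.    ,  0.    ,  1.    ]])}
{'time_s': 0.1, 'qpos': array([ 1.2655,  0.4179, -0.0103,  1.6141,  0.0047,  1.1107, -0.053 ]), 'joint_vel': array([ 0.0003, -0.0028,  0.0003, -0.0021, -0.0009, -0.0005,  0.0013]), 'joint_efforts': array([  0.    , -85.2586,   0.6389, -42.6699,  -0.0489,   0.0163,
         0.    ]), 'tcp_pos': array([ 0.1629, -0.6031,  0.2049]), 'tool_rot': array([-0.0005,  0.9913,  0.1315, -0.0001]), 'contact_force': array([ 0.8512, -0.3183, -0.7159]), 'torque': array([ 0.044 ,  0.0194, -0.0335]), 'gripper_force': 0.0, 'finger_gap': 0.09413328984884842}
```

View pics/top0.png

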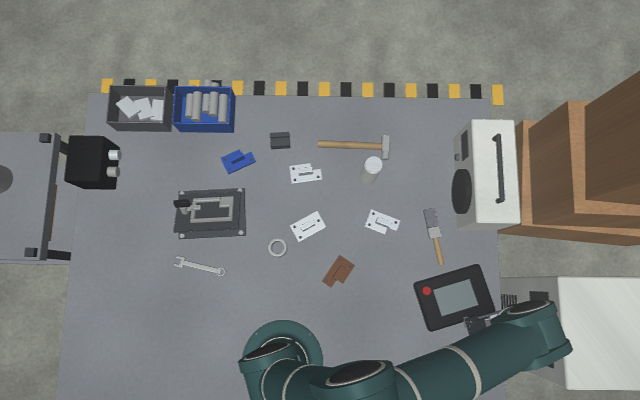

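View pics/side0.png

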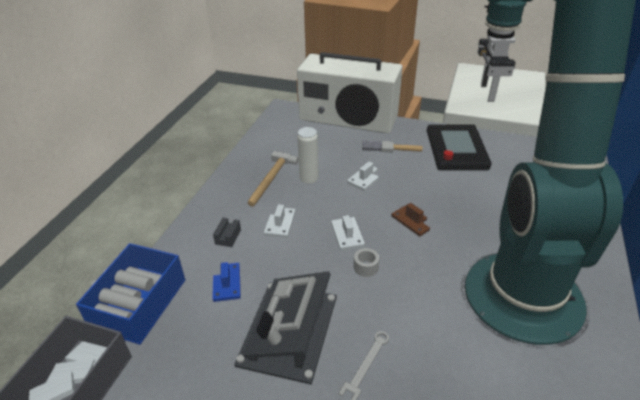

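The top view shows three white plates near (305,173), (308,226) and (381,221), and the fixture around (210,213) with the knob at its left. Next I'll enlarge both areas.

Run:
```python
import cv2,numpy as np
t=cv2.imread("pics/top0.png")
f=lambda a,s:cv2.resize(a,None,fx=s,fy=s,interpolation=cv2.INTER_CUBIC)
a=f(t[155:250,280:405],6)  # 750x570
b=f(t[180:245,165:255],8)
cv2.imwrite("pics/a.png",a);cv2.imwrite("pics/b.png",b)
```

```text
(no output)
```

View pics/a.png

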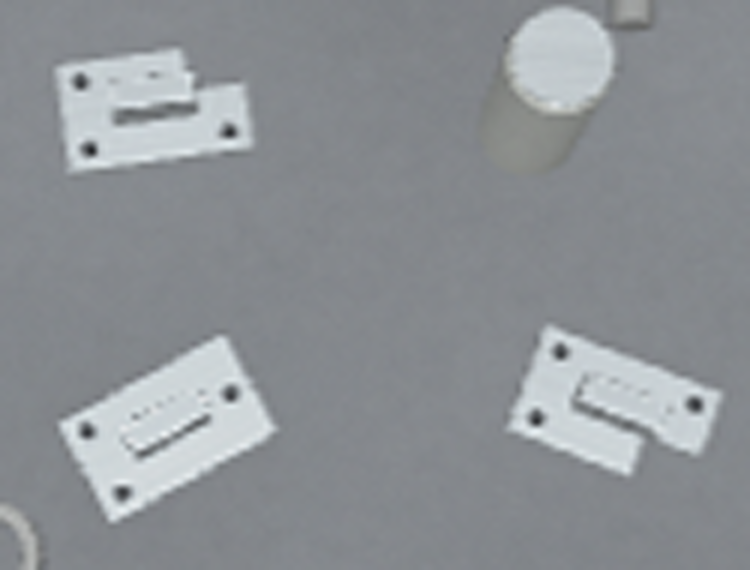

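View pics/b.png

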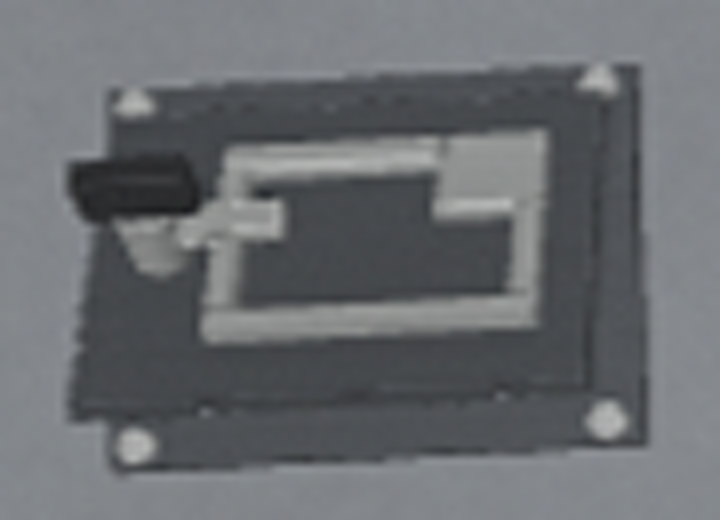

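Top left, with the cut at the upper right, is the matching plate: its corners in the crop are about (57,66), (183,47) and (250,150). The fixture's filled corner is also at the upper right (490,170), and the clamp toe points in over the pocket. Next I'll compute rough poses.

```bash
cat > h.py <<'E'
from station import sense,capture,camera_model,bot
import cv2,numpy as np
from scipy.spatial.transform import Rotation as R
from scipy.optimize import least_squares
np.set_printoptions(precision=4,suppress=True)
def ray(c,uv,z,T=None):
    T=c["T"] if T is None else T
    d=T[:3,:3]@[(uv[0]-c["cx"])/c["fx"],(uv[1]-c["cy"])/c["fy"],1]
    return T[:3,3]+d*(z-T[2,3])/d[2]
def proj(c,T,P):
    q=(np.atleast_2d(P)-T[:3,3])@T[:3,:3]
    return np.c_[c["fx"]*q[:,0]/q[:,2]+c["cx"],c["fy"]*q[:,1]/q[:,2]+c["cy"]]
def tool(s=None):
    s=s or sense(); T=np.eye(4); T[:3,:3]=R.from_quat(s["tool_rot"],scalar_first=True).as_matrix(); T[:3,3]=s["tcp_pos"]; return T
def nestR(yaw): return R.from_euler("ZY",[yaw,np.radians(25)]).as_matrix()
def down(Rf,turn=0):
    "tool orientation: z=-frame z, y=+frame x turned by turn about frame z"
    y=Rf@[np.cos(turn),np.sin(turn),0]; z=-Rf[:,2]; return np.c_[np.cross(y,z),y,z]
def go(pos,Rt,T=None):
    T=tool() if T is None else T
    t=T[:3,:3].T@(np.array(pos)-T[:3,3])/.4
    w=np.degrees(R.from_matrix(T[:3,:3].T@Rt).as_rotvec())/30
    print("move t",t,"w",w)
E
python3 - <<'E'
from h import *
c=camera_model("top")
A=lambda u,v:((u+.5)/6-.5+280,(v+.5)/6-.5+155)
B=lambda u,v:((u+.5)/8-.5+165,(v+.5)/8-.5+180)
for p in[(57,66),(183,47),(248,82),(253,148),(68,170)]:print("plate",ray(c,A(*p),.012))
print("nest c",ray(c,B(375,240),.07))
for p in[(205,340),(540,322),(225,150),(545,130)]:print(ray(c,B(*p),.07))
print("knob",ray(c,B(133,175),.13))
go([.5,-.1,.25],down(np.eye(3)))
print(tool())
E
```

```text
plate [ 0.6765 -0.0067  0.012 ]
plate [ 0.6895 -0.0821  0.012 ]
plate [ 0.6684 -0.1214  0.012 ]
plate [ 0.6279 -0.125   0.012 ]
plate [ 0.6127 -0.0149  0.012 ]
nest c [0.5027 0.2496 0.07  ]
[0.4588 0.319  0.07  ]
[0.4686 0.1778 0.07  ]
[0.5407 0.3157 0.07  ]
[0.5515 0.1797 0.07  ]
knob [0.5186 0.3357 0.13  ]
move t [ 1.1416 -0.9945 -0.1118] w [-0.0018 -0.0011 -2.4962]
[[ 0.9654  0.2607 -0.0004  0.1629]
 [ 0.2608 -0.9654  0.001  -0.6031]
 [-0.0001 -0.001  -1.      0.2049]
 [ 0.      0.      0.      1.    ]]
```

Request:
servo_tool:
  commands:
    - {"tx":0.52,"ty":-0.33,"tz":-0.15,"wz":-0.9}
    - {"tx":0.52,"ty":-0.33,"tz":-0.15,"wz":-0.9}
    - {"tx":0.52,"ty":-0.33,"tz":-0.15,"wz":-0.9}
    - {"tx":0.52,"ty":-0.33,"tz":-0.15,"wz":-0.9}
    - {"tx":0.52,"ty":-0.33,"tz":-0.15,"wz":-0.9}
    - {"tx":0.52,"ty":-0.33,"tz":-0.15,"wz":-0.9}
    - {"tx":0.52,"ty":-0.33,"tz":-0.15,"wz":-0.9}

```text
invalid input
```

```bash
python3 -c "
from h import *
s=sense();print(s['time_s'],s['tcp_pos'],s['qpos'])
go([.652,-.066,.2],down(R.from_euler('z',.137).as_matrix()))"
```

```text
0.1 [ 0.1629 -0.6031  0.2049] [ 1.2655  0.4179 -0.0103  1.6141  0.0047  1.1107 -0.053 ]
move t [ 1.5306 -0.9774  0.0131] w [-0.0018 -0.0013 -2.7578]
```

Request:
servo_tool:
  commands:
    - {"tx":0.52,"ty":-0.33,"tz":-0.15,"wx":0,"wy":0,"wz":-0.9,"hand":94}
    - {"tx":0.52,"ty":-0.33,"tz":-0.15,"wx":0,"wy":0,"wz":-0.9,"hand":94}
    - {"tx":0.52,"ty":-0.33,"tz":-0.15,"wx":0,"wy":0,"wz":-0.9,"hand":94}
    - {"tx":0.52,"ty":-0.33,"tz":-0.15,"wx":0,"wy":0,"wz":-0.9,"hand":94}
    - {"tx":0.52,"ty":-0.33,"tz":-0.15,"wx":0,"wy":0,"wz":-0.9,"hand":94}
    - {"tx":0.52,"ty":-0.33,"tz":-0.15,"wx":0,"wy":0,"wz":-0.9,"hand":94}
    - {"tx":0.52,"ty":-0.33,"tz":-0.15,"wx":0,"wy":0,"wz":-0.9,"hand":94}

```text
time_s: 0.8
tcp_pos: [0.3301, -0.4209, 0.2657]
tool_rot: [0.0, 0.933, 0.36, 0.0]
contact_force: [-0.1, -0.5, -1.3]
finger_gap: 0.0942
gripper_force: 0.0
```

```bash
python3 -c "
from h import *
s=sense();print(s['time_s'],s['tcp_pos'],s['qpos'])
go([.652,-.066,.2],down(R.from_euler('z',.137).as_matrix()))"
```

```text
0.8 [ 0.3301 -0.4209  0.2657] [ 1.0314  0.2095 -0.2128  1.7592  0.0476  1.1775 -0.0286]
move t [ 1.1922 -0.116   0.1641] w [ 0.0006  0.0004 -1.8535]
```

Request:
servo_tool:
  commands:
    - {"tx":0.6,"ty":-0.06,"tz":0.05,"wx":0,"wy":0,"wz":-0.95,"hand":94}
    - {"tx":0.6,"ty":-0.06,"tz":0.05,"wx":0,"wy":0,"wz":-0.95,"hand":94}
    - {"tx":0.6,"ty":-0.06,"tz":0.05,"wx":0,"wy":0,"wz":-0.95,"hand":94}
    - {"tx":0.6,"ty":-0.06,"tz":0.05,"wx":0,"wy":0,"wz":-0.95,"hand":94}
    - {"tx":0.6,"ty":-0.06,"tz":0.05,"wx":0,"wy":0,"wz":-0.95,"hand":94}
    - {"tx":0.6,"ty":-0.06,"tz":0.05,"wx":0,"wy":0,"wz":-0.95,"hand":94}

```text
time_s: 1.4
tcp_pos: [0.4935, -0.2393, 0.2444]
tool_rot: [-0.001, 0.815, 0.58, 0.001]
contact_force: [-1.3, -0.3, -1.0]
finger_gap: 0.0941
gripper_force: 0.0
```

```bash
python3 -c "
from h import *
s=sense();print(s['time_s'],s['tcp_pos'],s['qpos'])
go([.652,-.066,.17],down(R.from_euler('z',.137).as_matrix()))"
```

```text
1.4 [ 0.4935 -0.2393  0.2444] [ 0.7497  0.2713 -0.4234  1.748   0.1187  1.1491 -0.0422]
move t [0.5387 0.2328 0.1867] w [-0.0012 -0.0044 -0.8983]
```

Request:
servo_tool:
  commands:
    - {"tx":0.54,"ty":0.23,"tz":0.18,"wx":0,"wy":0,"wz":-0.9,"hand":94}
    - {"tx":0.54,"ty":0.23,"tz":0.18,"wx":0,"wy":0,"wz":-0.9,"hand":94}
    - {"tx":0.54,"ty":0.23,"tz":0.18,"wx":0,"wy":0,"wz":-0.9,"hand":94}
    - {"tx":0.54,"ty":0.23,"tz":0.18,"wx":0,"wy":0,"wz":-0.9,"hand":94}
    - {"tx":0.54,"ty":0.23,"tz":0.18,"wx":0,"wy":0,"wz":-0.9,"hand":94}
    - {"tx":0.54,"ty":0.23,"tz":0.18,"wx":0,"wy":0,"wz":-0.9,"hand":94}
    - {"tx":0.54,"ty":0.23,"tz":0.18,"wx":0,"wy":0,"wz":-0.9,"hand":94}

```text
time_s: 2.1
tcp_pos: [0.6495, -0.0706, 0.1719]
tool_rot: [-0.001, 0.659, 0.752, -0.001]
contact_force: [0.3, -0.8, -0.0]
finger_gap: 0.0944
gripper_force: 0.0
```

```bash
python3 -c "
from h import *
s=sense();print(s['time_s'],s['tcp_pos'],s['qpos'])
np.save('Tplate.npy',tool(s));im=capture('wrist')[:,:,::-1];cv2.imwrite('pics/wp.png',im)
c=im[100:300,200:440];cv2.imwrite('pics/wpc.png',cv2.resize(c,None,fx=3,fy=3,interpolation=cv2.INTER_CUBIC))
Rn=nestR(.07);o=np.array([.5027,.2496,.07]);print(Rn)
go(o+Rn@[0,.03,.14],down(Rn))"
```

```text
2.1 [ 0.6495 -0.0706  0.1719] [ 0.4316  0.5529 -0.5273  1.5538  0.2979  1.1182 -0.0299]
[[ 0.9041 -0.0699  0.4216]
 [ 0.0634  0.9976  0.0296]
 [-0.4226 -0.      0.9063]]
move t [ 0.91   -0.1062 -0.0609] w [0.8301 0.026  0.1147]
```

View pics/wpc.png

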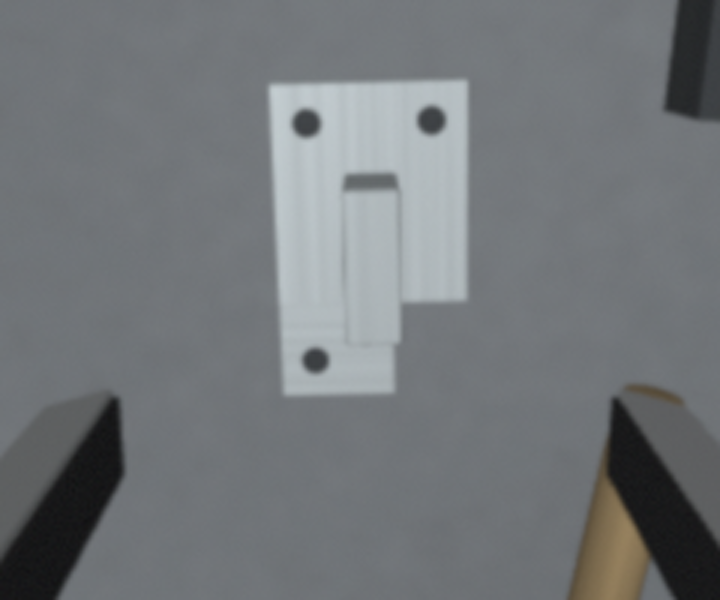

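The matching plate is confirmed. In the crop its corners are at (268,85), (467,80), (468,300), (394,392) and (284,395). Its rib top spans (345,190) to (401,343). Next I'll fit the pose and move to view the nest.

Request:
servo_tool:
  commands:
    - {"tx":0.5,"ty":-0.06,"tz":-0.1,"wx":0.4,"wy":0.01,"wz":0.06,"hand":94}
    - {"tx":0.91,"ty":-0.1,"tz":-0.06,"wx":0.83,"wy":0.03,"wz":0.11,"hand":94}
    - {"tx":0.91,"ty":-0.1,"tz":-0.06,"wx":0.83,"wy":0.03,"wz":0.11,"hand":94}
    - {"tx":0.91,"ty":-0.1,"tz":-0.06,"wx":0.83,"wy":0.03,"wz":0.11,"hand":94}
    - {"tx":0.91,"ty":-0.1,"tz":-0.06,"wx":0.83,"wy":0.03,"wz":0.11,"hand":94}
    - {"tx":0.91,"ty":-0.1,"tz":-0.06,"wx":0.83,"wy":0.03,"wz":0.11,"hand":94}
    - {"tx":0.91,"ty":-0.1,"tz":-0.06,"wx":0.83,"wy":0.03,"wz":0.11,"hand":94}
    - {"tx":0.91,"ty":-0.1,"tz":-0.06,"wx":0.83,"wy":0.03,"wz":0.11,"hand":94}
    - {"tx":0.91,"ty":-0.1,"tz":-0.06,"wx":0.83,"wy":0.03,"wz":0.11,"hand":94}
    - {"tx":0.91,"ty":-0.1,"tz":-0.06,"wx":0.83,"wy":0.03,"wz":0.11,"hand":94}

```text
time_s: 3.15
tcp_pos: [0.5629, 0.2835, 0.1975]
tool_rot: [-0.147, 0.665, 0.715, -0.157]
contact_force: [0.4, -1.3, 0.2]
finger_gap: 0.0939
gripper_force: 0.0
```

Run:
```python
from h import *
c=camera_model('wrist')
T=np.load('Tplate.npy')@c['mount']
uv=np.array([(268,85),(467,80),(468,300),(394,392),(284,395),(345,190),(398,190),(401,342),(346,344)],float)
uv=(uv+.5)/3-.5+[200,100]
P=np.array([(-33,55,12),(33,55,12),(33,-21,12),(7,-55,12),(-33,-55,12),(-9,25,50),(9,25,50),(9,-25,50),(-9,-25,50)])/1e3
f=lambda p:(proj(c,T,R.from_euler('z',p[2]).apply(P)+[p[0],p[1],0])-uv).ravel()
r=least_squares(f,[.652,-.066,.137]);print(r.x,r.fun.reshape(-1,2))
s=sense();print(s['time_s'],s['tcp_pos'],s['qpos'])
np.save('Tnest.npy',tool(s));im=capture('wrist')[:,:,::-1];cv2.imwrite('pics/wn.png',im)
cv2.imwrite('pics/wnc.png',cv2.resize(im[50:350,170:470],(600,600),interpolation=cv2.INTER_CUBIC))
```

```text
[ 0.6509 -0.0682  0.1567] [[ 0.3577 -0.3429]
 [ 0.1231 -0.2947]
 [-0.4176 -0.1353]
 [ 0.1844 -0.0327]
 [ 0.0171 -0.2281]
 [-1.3558 -0.1187]
 [ 0.7186 -0.584 ]
 [ 0.4968  1.0091]
 [-0.0922  0.7632]]
3.15 [0.5629 0.2835 0.1975] [-0.116   0.765  -0.5675  1.229   0.1585  1.6191 -0.5726]
```

View pics/wnc.png

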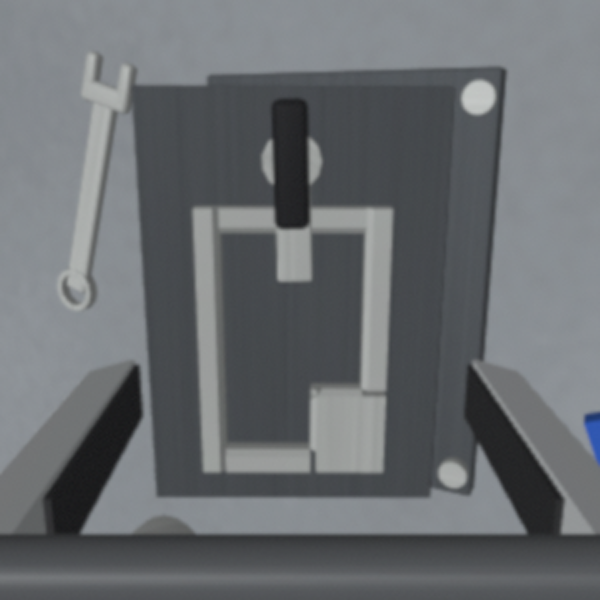

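The view shows the deck corners at (133,87), (452,88), (430,496) and (157,496), the knob top spanning (273,100) to (308,228), and the toe end at (277..312,282). Next I'll fit the nest.

Run:
```python
from h import *
c=camera_model('wrist')
T=np.load('Tnest.npy')@c['mount']
uv=np.array([(133,87),(452,88),(430,496),(157,496),(220,235),(363,235),(226,441), (277,282),(312,282),(273,100),(307,100),(308,228),(277,228)],float)
uv=(uv+.5)/2-.5+[170,50]
P=np.array([(-75,125,0),(75,125,0),(75,-90,0),(-75,-90,0),(-35,57,0),(35,57,0),(-35,-57,0)])/1e3
Q=np.array([(-8,-55,24),(8,-55,24),(-7,25,62),(7,25,62),(7,-25,62),(-7,-25,62)])/1e3
def pts(p,tilt=25):
    q=R.from_euler('z',p[4]).apply(Q)+[0,.092,0]
    return R.from_euler('ZY',[p[3],np.radians(tilt)]).apply(np.r_[P,q])+[p[0],p[1],p[2]]
w=np.ones((13,1))
for mode in(0,1,2):
    def f(p):
        p=p.copy()
        if mode==0:p[2]=.07
        return np.r_[((proj(c,T,pts(p,p[5] if mode==2 else 25))-uv)*w).ravel(),(p[2]-.07)*50,(p[5]-25)*.01]
    r=least_squares(f,[.5,.25,.07,.06,0,25],x_scale=[.01,.01,.01,.1,.1,1]);print(r.x)
    if mode==0:
        print(r.fun[:26].reshape(-1,2)); np.save('nest.npy',r.x)
# check with top camera
t=camera_model('top');p=np.load('nest.npy');p[2]=.07
print(((proj(t,t['T'],pts(p))-[165,180]+.5)*8-.5)[[0,1,2,3,7,8,9,10,11,12]])
```

```text
[ 0.5004  0.2434 -6.7102  0.0689  0.019  25.    ]
[[-1.4685 -1.2018]
 [ 1.3809 -1.1481]
 [-0.0002  0.9707]
 [-0.6477  0.7495]
 [ 0.5236 -2.0337]
 [ 0.6252 -1.835 ]
 [ 0.6485  0.8992]
 [-0.0116  0.4228]
 [-0.1941  0.148 ]
 [-1.2797 -0.0568]
 [ 0.3772 -0.3635]
 [ 0.7623  1.7192]
 [-1.4619  2.0032]]
[ 0.4993  0.2429  0.0672  0.0706  0.0174 25.    ]
[ 0.4992  0.2429  0.0672  0.0714  0.0171 25.3657]
[[ 70.4434 411.9038]
 [116.5973 118.8216]
 [609.5768  93.0307]
 [592.3911 383.9407]
 [287.4751 231.7963]
 [290.5284 200.5097]
 [ 69.5317 190.7952]
 [ 73.4611 163.0112]
 [195.6207 154.7426]
 [192.3684 182.4558]]
```

Run:
```python
from h import *
c=camera_model('wrist')
T=np.load('Tnest.npy')@c['mount']
uv=np.array([(133,87),(452,88),(430,496),(157,496),(220,235),(363,235),(226,441), (277,282),(312,282),(273,100),(307,100),(308,228),(277,228)],float)
uv=(uv+.5)/2-.5+[170,50]
P=np.array([(-75,125,0),(75,125,0),(75,-90,0),(-75,-90,0),(-35,57,7),(35,57,7),(-35,-57,0)])/1e3
Q=np.array([(-8,-55,24),(8,-55,24),(-7,25,62),(7,25,62),(7,-25,62),(-7,-25,62)])/1e3
def f(p):
    q=R.from_euler('z',p[3]).apply(Q)+[0,.092,0]
    return (proj(c,T,R.from_euler('ZY',[p[2],np.radians(25)]).apply(np.r_[P,q])+[p[0],p[1],.07])-uv).ravel()
r=least_squares(f,[.5,.25,.06,0],loss='soft_l1');p=r.x;print(p,r.fun.reshape(-1,2).T)
np.save('nest.npy',p)
Rn=nestR(p[2]);o=np.array([p[0],p[1],.07])
go(o+Rn@[0,.092,.1],down(Rn,p[3]))
print(down(Rn,p[3]).T@(Rn@[0,0,-.068])/.4)
```

```text
[0.5004 0.2435 0.0683 0.0199] [[-1.4757  1.3862 -0.1128 -0.7495 -0.3704  1.253   0.559  -0.0078 -0.1904
  -1.3137  0.3443  0.7533 -1.4712]
 [-1.3464 -1.1995  0.9067  0.619  -0.9481 -0.7064  0.7893  0.3356  0.0549
  -0.1512 -0.4648  1.6245  1.9147]]
move t [ 0.1418 -0.0132  0.1077] w [ 0.004  -0.0009 -0.0326]
[-0.    0.    0.17]
```

Request:
servo_tool:
  commands:
    - {"tx":0.14,"ty":-0.013,"tz":0.1,"wx":0,"wy":0,"wz":-0.03,"hand":94}
    - {"tx":0.142,"ty":-0.013,"tz":0.108,"wx":0,"wy":0,"wz":-0.03,"hand":60}
    - {"tx":0.142,"ty":-0.013,"tz":0.15,"wx":0,"wy":0,"wz":-0.03,"hand":60}
    - {"tx":0.142,"ty":-0.013,"tz":0.2,"wx":0,"wy":0,"wz":-0.03,"hand":60}
    - {"tx":0.142,"ty":-0.013,"tz":0.25,"wx":0,"wy":0,"wz":-0.03,"hand":60}
    - {"tx":0.142,"ty":-0.013,"tz":0.275,"wx":0,"wy":0,"wz":-0.03,"hand":60}
    - {"tx":0.142,"ty":-0.013,"tz":0.275,"wx":0,"wy":0,"wz":-0.03,"hand":40}
    - {"tx":0.142,"ty":-0.013,"tz":0.275,"wx":0,"wy":0,"wz":-0.03,"hand":0}
    - {"tx":0.142,"ty":-0.013,"tz":0.275,"wx":0,"wy":0,"wz":-0.03,"hand":0}
    - {"tx":0.142,"ty":-0.013,"tz":0.275,"wx":0,"wy":0,"wz":-0.03,"hand":0}
  force: 25

```text
time_s: 4.2
tcp_pos: [0.5073, 0.339, 0.1007]
tool_rot: [-0.149, 0.659, 0.721, -0.155]
contact_force: [-0.0, 0.3, -0.2]
finger_gap: 0.0314
gripper_force: 0.0
```

Request:
servo_tool:
  commands:
    - {"tx":0,"ty":0,"tz":0,"wx":0,"wy":0,"wz":0,"hand":0}
    - {"tx":0,"ty":0,"tz":0,"wx":0,"wy":0,"wz":0,"hand":0}

```text
time_s: 4.4
tcp_pos: [0.5079, 0.3391, 0.1002]
tool_rot: [-0.149, 0.659, 0.721, -0.155]
contact_force: [5.2, 1.0, -2.7]
finger_gap: 0.0234
gripper_force: 25.0
```

Run:
```python
from h import *
s=sense();p=np.load('nest.npy');Rn=nestR(p[2]);o=np.array([p[0],p[1],.07])
print(s['contact_force'],Rn.T@s['contact_force'],s['torque'],s['finger_gap'],s['gripper_force'],Rn.T@(s['tcp_pos']-o),s['qpos'])
```

```text
[ 5.2241  0.9833 -2.7084] [ 5.929   0.6243 -0.2237] [ 0.3532 -2.036  -0.133 ] 0.023371683684164767 25.001734793186188 [-0.      0.0948  0.0334] [-0.1843  0.8175 -0.5768  1.3844  0.1673  1.4037 -0.6494]
```

Request:
servo_tool:
  commands:
    - {"tx":0,"ty":0,"tz":0,"wx":0,"wy":0,"wz":0,"hand":0}
    - {"tx":0,"ty":0,"tz":0,"wx":0,"wy":0,"wz":0,"hand":0}
    - {"tx":0,"ty":0,"tz":0,"wx":0,"wy":0,"wz":0,"hand":0}

```text
time_s: 4.7
tcp_pos: [0.5079, 0.339, 0.1002]
tool_rot: [-0.149, 0.659, 0.721, -0.155]
contact_force: [5.6, 1.4, -2.7]
finger_gap: 0.0234
gripper_force: 25.0
```

Run:
```python
from h import *
s=sense();p=np.load('nest.npy');Rn=nestR(p[2]);o=np.array([p[0],p[1],.07])
print(Rn.T@s['contact_force'],Rn.T@s['torque'],s['finger_gap'],s['gripper_force'],Rn.T@(s['tcp_pos']-o))
im=capture('wrist')[:,:,::-1]
cv2.imwrite('pics/k1.png',cv2.resize(im[50:350,170:470],(600,600),interpolation=cv2.INTER_CUBIC))
```

```text
[ 6.2782  1.0598 -0.082 ] [ 0.2651 -1.9831  0.0092] 0.023396575505456787 25.000644028186798 [-0.      0.0948  0.0333]
```

View pics/k1.png

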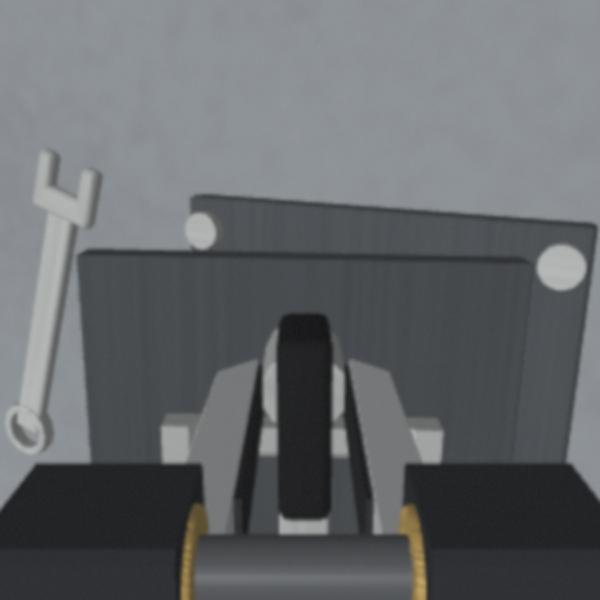

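The picture shows the knob (278–330) free between the fingers (258, 350), so the tips are pinching the hub below it. I'll open, raise 7 mm and close again.

Request:
servo_tool:
  commands:
    - {"tx":0,"ty":0,"tz":0,"wx":0,"wy":0,"wz":0,"hand":40}
    - {"tx":0,"ty":0,"tz":0,"wx":0,"wy":0,"wz":0,"hand":40}
    - {"tx":0,"ty":0,"tz":-0.018,"wx":0,"wy":0,"wz":0,"hand":40}
    - {"tx":0,"ty":0,"tz":-0.018,"wx":0,"wy":0,"wz":0,"hand":0}
    - {"tx":0,"ty":0,"tz":-0.018,"wx":0,"wy":0,"wz":0,"hand":0}
    - {"tx":0,"ty":0,"tz":-0.018,"wx":0,"wy":0,"wz":0,"hand":0}
    - {"tx":0,"ty":0,"tz":-0.018,"wx":0,"wy":0,"wz":0,"hand":0}
    - {"tx":0,"ty":0,"tz":-0.018,"wx":0,"wy":0,"wz":0,"hand":0}

```text
time_s: 5.55
tcp_pos: [0.5107, 0.3391, 0.1061]
tool_rot: [-0.149, 0.659, 0.721, -0.155]
contact_force: [7.1, 2.9, -6.5]
finger_gap: 0.0135
gripper_force: 25.0
```

Run:
```python
from h import *
s=sense();p=np.load('nest.npy');Rn=nestR(p[2]);o=np.array([p[0],p[1],.07])
print(Rn.T@s['contact_force'],Rn.T@s['torque'],s['finger_gap'],s['gripper_force'],Rn.T@(s['tcp_pos']-o))
```

```text
[ 9.3973  2.3952 -2.8447] [ 0.5217 -2.4514  0.1118] 0.013522538890715481 25.007911026477814 [0.     0.0947 0.0398]
```

Request:
servo_tool:
  commands:
    - {"tx":-0.003,"ty":0.002,"tz":0,"wx":0,"wy":0,"wz":-0.15,"hand":0}
    - {"tx":-0.006,"ty":0.003,"tz":0,"wx":0,"wy":0,"wz":-0.35,"hand":0}
    - {"tx":-0.006,"ty":0.003,"tz":0,"wx":0,"wy":0,"wz":-0.55,"hand":0}
    - {"tx":-0.006,"ty":0.003,"tz":0,"wx":0,"wy":0,"wz":-0.75,"hand":0}
    - {"tx":-0.006,"ty":0.003,"tz":0,"wx":0,"wy":0,"wz":-0.95,"hand":0}
    - {"tx":-0.006,"ty":0.003,"tz":0,"wx":0,"wy":0,"wz":-0.95,"hand":0}

```text
time_s: 6.15
tcp_pos: [0.5107, 0.3389, 0.1061]
tool_rot: [-0.184, 0.459, 0.862, -0.112]
contact_force: [1.7, 12.8, -4.1]
finger_gap: 0.0136
gripper_force: 25.0
```

```bash
cat > st.py <<'E'
from h import *
s=sense();p=np.load('nest.npy');Rn=nestR(p[2]);o=np.array([p[0],p[1],.07])
y=Rn.T@tool(s)[:3,1]
print('t',s['time_s'],'F',Rn.T@s['contact_force'],'M',Rn.T@s['torque'],s['finger_gap'],s['gripper_force'],'tcp',Rn.T@(s['tcp_pos']-o),'turn',np.arctan2(y[1],y[0]),s['qpos'])
E
python3 st.py
```

```text
t 6.15 F [ 4.0974 12.66   -2.6508] M [ 2.8151 -1.1274  0.0763] 0.013590026013683226 25.01477301120758 tcp [-0.      0.0945  0.0399] turn 0.5252039410097945 [-0.1165  0.8509 -0.6989  1.3704  0.2469  1.4335 -0.2044]
```

Request:
servo_tool:
  commands:
    - {"tx":0.002,"ty":0.0025,"tz":0,"wx":0,"wy":0,"wz":-0.15,"hand":0}
    - {"tx":0.004,"ty":0.0025,"tz":0,"wx":0,"wy":0,"wz":-0.35,"hand":0}
    - {"tx":0.004,"ty":0.0025,"tz":0,"wx":0,"wy":0,"wz":-0.55,"hand":0}
    - {"tx":0.004,"ty":0.0025,"tz":0,"wx":0,"wy":0,"wz":-0.75,"hand":0}
    - {"tx":0.004,"ty":0.0025,"tz":0,"wx":0,"wy":0,"wz":-0.95,"hand":0}
    - {"tx":0.004,"ty":0.0025,"tz":0,"wx":0,"wy":0,"wz":-0.95,"hand":0}

```text
time_s: 6.75
tcp_pos: [0.5106, 0.339, 0.1061]
tool_rot: [-0.206, 0.234, 0.948, -0.065]
contact_force: [-2.6, 1.7, 1.8]
finger_gap: 0.0135
gripper_force: 25.0
```

Request:
servo_tool:
  commands:
    - {"tx":0,"ty":0,"tz":0,"wx":0,"wy":0,"wz":-0.15,"hand":0}
    - {"tx":0,"ty":0,"tz":0,"wx":0,"wy":0,"wz":-0.35,"hand":0}
    - {"tx":0,"ty":0,"tz":0,"wx":0,"wy":0,"wz":-0.55,"hand":0}
    - {"tx":0,"ty":0,"tz":0,"wx":0,"wy":0,"wz":-0.75,"hand":0}
    - {"tx":0,"ty":0,"tz":0,"wx":0,"wy":0,"wz":-0.75,"hand":0}
    - {"tx":0,"ty":0,"tz":0,"wx":0,"wy":0,"wz":-0.75,"hand":0}

```text
time_s: 7.35
tcp_pos: [0.5107, 0.3389, 0.1061]
tool_rot: [-0.215, 0.048, 0.975, -0.025]
contact_force: [-3.3, 1.0, 2.4]
finger_gap: 0.0137
gripper_force: 25.0
```

```bash
python3 st.py
```

```text
t 7.35 F [-3.9154  1.2444  0.7852] M [0.3274 0.6184 0.1637] 0.013702267889435175 25.010296404361725 tcp [-0.      0.0945  0.0398] turn 1.4049554493663388 [-0.0168  0.9309 -0.9062  1.3642  0.3997  1.4803  0.5639]
```

Clamp is at about 1.40 rad. Releasing and retreating.

Request:
servo_tool:
  commands:
    - {"tx":0,"ty":0,"tz":0,"wx":0,"wy":0,"wz":0,"hand":45}
    - {"tx":0,"ty":0,"tz":0,"wx":0,"wy":0,"wz":0,"hand":45}
    - {"tx":0,"ty":0,"tz":-0.1,"wx":0,"wy":0,"wz":0,"hand":60}
    - {"tx":0,"ty":0,"tz":-0.2,"wx":0,"wy":0,"wz":0,"hand":60}
    - {"tx":0,"ty":0,"tz":-0.3,"wx":0,"wy":0,"wz":0.2,"hand":60}
    - {"tx":0,"ty":0,"tz":-0.3,"wx":0,"wy":0,"wz":0.9,"hand":60}
    - {"tx":0,"ty":0,"tz":-0.3,"wx":0,"wy":0,"wz":0.9,"hand":60}
    - {"tx":0,"ty":0,"tz":-0.3,"wx":0,"wy":0,"wz":0.9,"hand":60}
    - {"tx":0,"ty":0,"tz":-0.3,"wx":0,"wy":0,"wz":0.9,"hand":60}

```text
time_s: 8.25
tcp_pos: [0.5616, 0.3421, 0.2149]
tool_rot: [-0.202, 0.273, 0.938, -0.074]
contact_force: [0.4, 0.6, 0.7]
finger_gap: 0.0601
gripper_force: 0.0
```

Run:
```python
from h import *
p=np.load('nest.npy');Rn=nestR(p[2]);p[:2]+=(Rn@[0,.0026,0])[:2];np.save('nest.npy',p)
Rp=down(R.from_euler('z',.157).as_matrix());np.save('plate.npy',[.6505,-.0657,.157])
print(sense()['tcp_pos'],sense()['qpos'],p); go([.6505,-.0657,.15],Rp)
```

```text
[0.5616 0.3421 0.2149] [-0.0986  0.8612 -0.8092  1.124   0.298   1.6982  0.1875] [0.5002 0.2461 0.0683 0.0199]
move t [-0.7785 -0.7084  0.0834] w [-0.7446 -0.4182  1.5912]
```

Request:
servo_tool:
  commands:
    - {"tx":-0.5,"ty":-0.45,"tz":-0.02,"wx":-0.42,"wy":-0.22,"wz":0.88,"hand":60}
    - {"tx":-0.5,"ty":-0.45,"tz":-0.02,"wx":-0.42,"wy":-0.22,"wz":0.88,"hand":60}
    - {"tx":-0.5,"ty":-0.45,"tz":-0.02,"wx":-0.42,"wy":-0.22,"wz":0.88,"hand":60}
    - {"tx":-0.5,"ty":-0.45,"tz":-0.02,"wx":-0.42,"wy":-0.22,"wz":0.88,"hand":60}
    - {"tx":-0.5,"ty":-0.45,"tz":-0.02,"wx":-0.42,"wy":-0.22,"wz":0.88,"hand":60}
    - {"tx":-0.5,"ty":-0.45,"tz":-0.02,"wx":-0.42,"wy":-0.22,"wz":0.88,"hand":60}
    - {"tx":-0.5,"ty":-0.45,"tz":-0.02,"wx":-0.42,"wy":-0.22,"wz":0.88,"hand":60}

```text
time_s: 8.95
tcp_pos: [0.6333, 0.079, 0.1984]
tool_rot: [-0.096, 0.496, 0.863, -0.031]
contact_force: [-0.3, 0.6, 0.7]
finger_gap: 0.0599
gripper_force: 0.0
```

Run:
```python
from h import *
Rp=down(R.from_euler('z',.157).as_matrix())
print(sense()['tcp_pos'],sense()['joint_vel']); go([.6505,-.0657,.12],Rp)
```

```text
[0.6333 0.079  0.1984] [-0.0567 -0.0061 -0.045   0.0167 -0.0174 -0.0069 -0.0385]
move t [-0.3589 -0.1176  0.1687] w [-0.3313 -0.2019  0.7057]
```

Request:
servo_tool:
  commands:
    - {"tx":-0.359,"ty":-0.118,"tz":0.16,"wx":-0.331,"wy":-0.202,"wz":0.706,"hand":60}
    - {"tx":-0.359,"ty":-0.118,"tz":0.16,"wx":-0.331,"wy":-0.202,"wz":0.706,"hand":60}
    - {"tx":-0.359,"ty":-0.118,"tz":0.16,"wx":-0.331,"wy":-0.202,"wz":0.706,"hand":60}
    - {"tx":-0.359,"ty":-0.118,"tz":0.168,"wx":-0.331,"wy":-0.202,"wz":0.706,"hand":60}
    - {"tx":-0.359,"ty":-0.118,"tz":0.168,"wx":-0.331,"wy":-0.202,"wz":0.706,"hand":60}
    - {"tx":-0.359,"ty":-0.118,"tz":0.168,"wx":-0.331,"wy":-0.202,"wz":0.706,"hand":60}
    - {"tx":-0.359,"ty":-0.118,"tz":0.168,"wx":-0.331,"wy":-0.202,"wz":0.706,"hand":60}

```text
time_s: 9.65
tcp_pos: [0.6507, -0.0591, 0.1215]
tool_rot: [-0.0, 0.647, 0.763, 0.001]
contact_force: [-0.1, -0.2, 0.4]
finger_gap: 0.0599
gripper_force: 0.0
```

Run:
```python
from h import *
Rp=down(R.from_euler('z',.157).as_matrix())
print(sense()['tcp_pos'],sense()['joint_vel']); go([.6505,-.0657,.018],Rp)
T=tool();im=capture('wrist')[:,:,::-1];np.save('T2.npy',T)
cv2.imwrite('pics/w2.png',cv2.resize(im[60:300,201:441],(720,720),interpolation=cv2.INTER_CUBIC)[:600])
```

```text
[ 0.6507 -0.0591  0.1215] [ 0.0022 -0.0026  0.0085  0.0027  0.0033 -0.004  -0.0037]
move t [-0.0168 -0.0034  0.2588] w [ 0.0021 -0.004   0.0136]
```

View pics/w2.png

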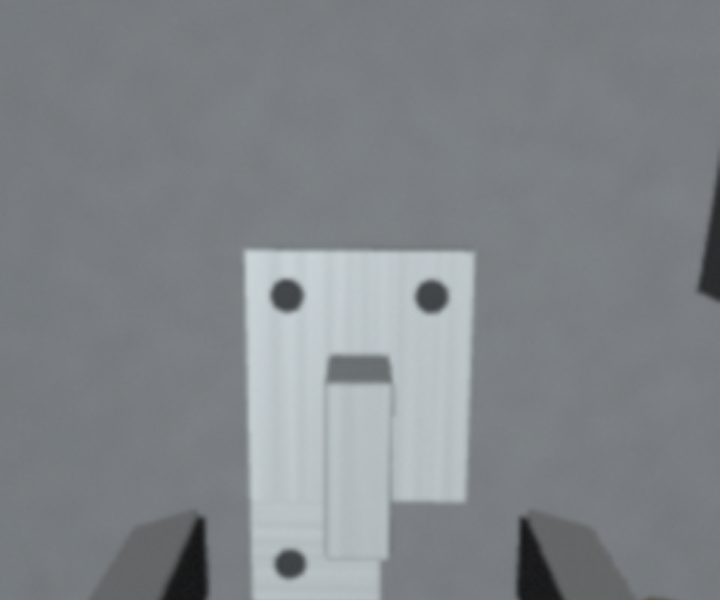

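The plate corners are at (244,250), (476,252) and (466,501), and the rib top runs from (326,382) to (389,558). The rib is centred between the fingers. Refit:

Run:
```python
from h import *
c=camera_model('wrist')
uv=np.array([(244,250),(476,252),(466,501),(326,382),(391,382),(389,558),(324,558)],float)
uv=(uv+.5)/3-.5+[201,60]
P=np.array([(-33,55,12),(33,55,12),(33,-21,12),(-9,25,50),(9,25,50),(9,-25,50),(-9,-25,50)])/1e3
T=np.load('T2.npy')@c['mount']
f=lambda p:(proj(c,T,R.from_euler('z',p[2]).apply(P)+[p[0],p[1],0])-uv).ravel()
r=least_squares(f,[.652,-.066,.137]);print(r.x,r.fun.reshape(-1,2).T)
t=camera_model('top')
Pt=np.array([(-33,55,12),(33,55,12),(7,55-110,12),(33,-21,12),(-33,-55,12)])/1e3
print((proj(t,t['T'],R.from_euler('z',r.x[2]).apply(Pt)+[r.x[0],r.x[1],0])-[280,155]+.5)*6-.5)
```

```text
[ 0.6507 -0.0676  0.1544] [[ 0.306  -0.3874 -0.3388 -0.7407  0.8392  0.3661 -0.093 ]
 [-0.578  -0.4559 -0.1751 -0.4325 -0.2045  1.0579  0.8554]]
[[ 73.6017 175.1817]
 [ 59.3306  68.7317]
 [246.9573  85.8066]
 [184.8344  51.7768]
 [256.3975 150.2607]]
```

Request:
servo_tool:
  commands:
    - {"tx":-0.017,"ty":-0.003,"tz":0.1,"wx":0,"wy":-0.004,"wz":0.01,"hand":60}
    - {"tx":-0.017,"ty":-0.003,"tz":0.2,"wx":0,"wy":-0.004,"wz":0.01,"hand":60}
    - {"tx":-0.017,"ty":-0.003,"tz":0.245,"wx":0,"wy":-0.004,"wz":0.01,"hand":60}
    - {"tx":-0.017,"ty":-0.003,"tz":0.25,"wx":0,"wy":-0.004,"wz":0.01,"hand":60}
    - {"tx":-0.017,"ty":-0.003,"tz":0.25,"wx":0,"wy":-0.004,"wz":0.01,"hand":60}
    - {"tx":-0.017,"ty":-0.003,"tz":0.25,"wx":0,"wy":-0.004,"wz":0.01,"hand":60}

```text
time_s: 10.3
tcp_pos: [0.6512, -0.0682, 0.0227]
tool_rot: [0.001, 0.65, 0.76, 0.0]
contact_force: [1.3, 0.1, 0.2]
finger_gap: 0.0605
gripper_force: 0.0
```

Run:
```python
from h import *
print(sense()['tcp_pos'],sense()['joint_vel']); go([.6505,-.0657,.018],down(R.from_euler('z',.155).as_matrix()))
```

```text
[ 0.6512 -0.0682  0.0227] [ 0.0024 -0.0051  0.0031  0.0035  0.0024 -0.0051 -0.0009]
move t [ 0.0064 -0.0007  0.0116] w [0.0049 0.003  0.0009]
```

Request:
servo_tool:
  commands:
    - {"tx":0.006,"ty":0,"tz":0.01,"wx":0,"wy":0,"wz":0,"hand":60}
    - {"tx":0.006,"ty":0,"tz":0.01,"wx":0,"wy":0,"wz":0,"hand":60}
    - {"tx":0.006,"ty":0,"tz":0.01,"wx":0,"wy":0,"wz":0,"hand":0}
    - {"tx":0.006,"ty":0,"tz":0.01,"wx":0,"wy":0,"wz":0,"hand":0}
    - {"tx":0.006,"ty":0,"tz":0.01,"wx":0,"wy":0,"wz":0,"hand":0}
    - {"tx":0.006,"ty":0,"tz":0.01,"wx":0,"wy":0,"wz":0,"hand":0}
    - {"tx":0.006,"ty":0,"tz":0.01,"wx":0,"wy":0,"wz":0,"hand":0}
    - {"tx":0.006,"ty":0,"tz":0.01,"wx":0,"wy":0,"wz":0,"hand":0}
  force: 40

```text
time_s: 11.1
tcp_pos: [0.6497, -0.0662, 0.0167]
tool_rot: [0.001, 0.65, 0.76, -0.0]
contact_force: [1.3, -0.1, -0.5]
finger_gap: 0.0178
gripper_force: 40.0
```

Run:
```python
from h import *
s=sense();T=tool(s);np.save('Tg.npy',T)
print(s['time_s'],s['tcp_pos'],s['finger_gap'],s['gripper_force'],s['contact_force'],T)
for y in(-.0657,-.0682): print(T[:3,:3].T@(np.array([.6505,y,0])-T[:3,3]))
```

```text
11.1 [ 0.6497 -0.0662  0.0167] 0.017798439788488312 39.999961853027344 [ 1.3462 -0.0826 -0.5424] [[-0.1545  0.988   0.0005  0.6497]
 [ 0.988   0.1545 -0.0011 -0.0662]
 [-0.0011  0.0003 -1.      0.0167]
 [ 0.      0.      0.      1.    ]]
[0.0004 0.0009 0.0167]
[-0.0021  0.0005  0.0167]
```

Request:
servo_tool:
  commands:
    - {"tx":0,"ty":0,"tz":-0.03,"wx":0,"wy":0,"wz":0,"hand":0}
    - {"tx":0,"ty":0,"tz":-0.12,"wx":0,"wy":0,"wz":0,"hand":0}
    - {"tx":0,"ty":0,"tz":-0.22,"wx":0,"wy":0,"wz":0,"hand":0}
    - {"tx":0,"ty":0,"tz":-0.32,"wx":0,"wy":0,"wz":0,"hand":0}
    - {"tx":0,"ty":0,"tz":-0.42,"wx":0,"wy":0,"wz":0,"hand":0}
    - {"tx":0,"ty":0,"tz":-0.42,"wx":0,"wy":0,"wz":0,"hand":0}
    - {"tx":0,"ty":0,"tz":-0.42,"wx":0,"wy":0,"wz":0,"hand":0}

```text
time_s: 11.8
tcp_pos: [0.6496, -0.0661, 0.1855]
tool_rot: [0.001, 0.65, 0.76, -0.0]
contact_force: [-0.1, 0.4, -4.6]
finger_gap: 0.0184
gripper_force: 40.0
```

Run:
```python
from h import *
p=np.load('nest.npy');Rn=nestR(p[2]);o=np.array([p[0],p[1],.07])
s=sense();print(s['tcp_pos'],s['finger_gap'],s['contact_force'])
go(o+Rn@[0,0,.12],down(Rn))
```

```text
[ 0.6496 -0.0661  0.1855] 0.0184295890657157 [-0.1373  0.4123 -4.5835]
move t [ 0.8178 -0.1221  0.0154] w [0.8352 0.0394 0.1624]
```

Request:
servo_tool:
  commands:
    - {"tx":0.12,"ty":-0.02,"tz":0,"wx":0.12,"wy":0.01,"wz":0.02,"hand":0}
    - {"tx":0.23,"ty":-0.04,"tz":0,"wx":0.24,"wy":0.01,"wz":0.05,"hand":0}
    - {"tx":0.35,"ty":-0.05,"tz":0,"wx":0.36,"wy":0.02,"wz":0.07,"hand":0}
    - {"tx":0.47,"ty":-0.07,"tz":0,"wx":0.48,"wy":0.02,"wz":0.1,"hand":0}
    - {"tx":0.58,"ty":-0.09,"tz":0.01,"wx":0.6,"wy":0.03,"wz":0.12,"hand":0}
    - {"tx":0.7,"ty":-0.1,"tz":0.01,"wx":0.72,"wy":0.03,"wz":0.14,"hand":0}
    - {"tx":0.818,"ty":-0.122,"tz":0.015,"wx":0.835,"wy":0.039,"wz":0.162,"hand":0}
    - {"tx":0.818,"ty":-0.122,"tz":0.015,"wx":0.835,"wy":0.039,"wz":0.162,"hand":0}
    - {"tx":0.818,"ty":-0.122,"tz":0.015,"wx":0.835,"wy":0.039,"wz":0.162,"hand":0}
    - {"tx":0.818,"ty":-0.122,"tz":0.015,"wx":0.835,"wy":0.039,"wz":0.162,"hand":0}

```text
time_s: 12.8
tcp_pos: [0.5509, 0.2486, 0.1774]
tool_rot: [-0.148, 0.667, 0.713, -0.159]
contact_force: [-0.3, 0.8, -2.7]
finger_gap: 0.0176
gripper_force: 40.0
```

Run:
```python
exec(open('st.py').read())
go(o+Rn@[0,0,.045],down(Rn))
```

```text
t 12.8 F [ 0.9095  0.7938 -2.604 ] M [-0.1353 -0.8151 -0.0486] 0.017560385613989902 39.999173283576965 tcp [ 0.0006 -0.001   0.1188] turn -0.0009003910531884758 [-0.03    0.754  -0.6218  1.3216  0.1959  1.5696 -0.5661]
move t [ 0.0026 -0.0012  0.1845] w [-0.0033  0.0007 -0.0017]
```

Request:
servo_tool:
  commands:
    - {"tx":0.003,"ty":-0.001,"tz":0.08,"wx":-0.003,"wy":0,"wz":0,"hand":0}
    - {"tx":0.003,"ty":-0.001,"tz":0.15,"wx":-0.003,"wy":0,"wz":0,"hand":0}
    - {"tx":0.003,"ty":-0.001,"tz":0.19,"wx":-0.003,"wy":0,"wz":0,"hand":0}
    - {"tx":0.003,"ty":-0.001,"tz":0.21,"wx":-0.003,"wy":0,"wz":0,"hand":0}
    - {"tx":0.003,"ty":-0.001,"tz":0.21,"wx":-0.003,"wy":0,"wz":0,"hand":0}
    - {"tx":0.003,"ty":-0.001,"tz":0.21,"wx":-0.003,"wy":0,"wz":0,"hand":0}

```text
time_s: 13.4
tcp_pos: [0.5157, 0.2482, 0.1031]
tool_rot: [-0.147, 0.667, 0.713, -0.157]
contact_force: [0.0, -0.4, -1.7]
finger_gap: 0.0173
gripper_force: 40.0
```

Run:
```python
exec(open('st.py').read())
np.save('T3.npy',tool());im=capture('wrist')[:,:,::-1];cv2.imwrite('pics/w3full.png',im)
go(o+Rn@[0,0,.0167],down(Rn))
cv2.imwrite('pics/w3.png',cv2.resize(im[150:350,221:421],(600,600),interpolation=cv2.INTER_CUBIC))
```

```text
t 13.4 F [ 0.7521 -0.4151 -1.5659] M [-0.0632 -0.8266  0.025 ] 0.017341214491453316 39.999293088912964 tcp [0.0001 0.001  0.0366] turn -0.0003597182774409866 [-0.0223  0.7751 -0.617   1.4763  0.2133  1.3982 -0.5872]
move t [-0.0032 -0.0005  0.0501] w [ 0.0038 -0.0017 -0.0003]
```

View pics/w3.png

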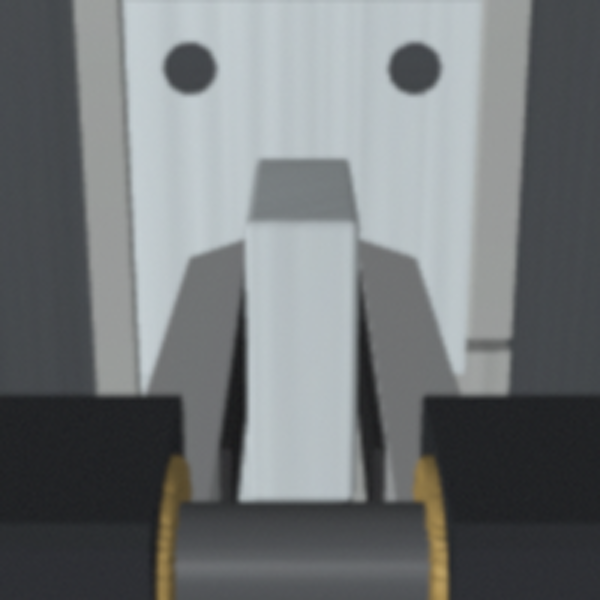

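The plate is centred over the rails in x, with 47 px of rail showing on each side. Now to check y from the row profile near the +y end.

Run:
```python
exec(open('st.py').read())
im=cv2.imread('pics/w3full.png',0);c=camera_model('wrist')
for a,b in((285,295),(320,335),(350,360)):print(im[110:160,a:b].mean(1).round().astype(int))
T=np.load('T3.npy');C=T@c['mount']
Pt=np.array([[.055,0,.0047],[-.021,.03,.0047],[.025,0,-.0333],[.055,0,.0167]])  # tool coords x=plate y; plate top z=16.7-12
print('plate',proj(c,C,Pt@T[:3,:3].T+T[:3,3]))
N=np.array([[0,57,7],[0,60,10],[0,57,10],[0,70,10],[38,-20,10],[38,-23,10]])/1e3
print('nest',proj(c,C,N@Rn.T+o))
```

```text
t 13.45 F [ 1.0003 -0.4124 -3.3704] M [-0.0258 -0.8034  0.0165] 0.017746478206914554 39.99930739402771 tcp [0.0001 0.0012 0.0367] turn -0.00016250714307446845 [-0.0225  0.775  -0.6171  1.4761  0.2132  1.3981 -0.5872]
[ 74  74  74  74  74  73  74  74  74  74  74  75  85 116 147 156 156 156
 156 156 156 156 156 156 156 156 156 155 148 134 125 123 118 104  82  76
  90 112 132 160 189 197 197 197 196 197 196 197 197 197]
[ 74  74  74  74  74  74  74  74  74  74  74  75  85 116 148 156 156 156
 156 156 156 156 156 156 156 156 156 155 147 130 125 123 115  97  79  76
  89 111 131 159 186 194 194 194 194 194 194 194 194 194]
[ 73  72  72  72  73  73  73  73  73  73  73  75  86 118 148 156 156 156
 156 156 156 156 156 156 156 156 156 155 147 131 125 123 116  96  78  76
  89 111 131 159 186 194 194 194 194 193 194 193 193 193]
plate [[321.7338 145.7387]
 [370.9027 271.3345]
 [321.8076 219.8543]
 [321.7085 143.5318]]
nest [[321.3449 139.8866]
 [321.3528 135.3508]
 [321.354  140.3258]
 [321.3489 118.485 ]
 [377.8217 255.9884]
 [377.625  260.0748]]
```

Plate and pocket show the same offset from prediction (about 3–3.5 px), so relative alignment is within about 0.5 mm. Lowering.

Request:
servo_tool:
  commands:
    - {"tx":-0.003,"ty":0,"tz":0.01,"wx":0.004,"wy":0,"wz":0,"hand":0}
    - {"tx":-0.003,"ty":0,"tz":0.018,"wx":0.004,"wy":0,"wz":0,"hand":0}
    - {"tx":-0.003,"ty":0,"tz":0.025,"wx":0.004,"wy":0,"wz":0,"hand":0}
    - {"tx":-0.003,"ty":0,"tz":0.032,"wx":0.004,"wy":0,"wz":0,"hand":0}
    - {"tx":-0.003,"ty":0,"tz":0.039,"wx":0.004,"wy":0,"wz":0,"hand":0}
    - {"tx":-0.003,"ty":0,"tz":0.044,"wx":0.004,"wy":0,"wz":0,"hand":0}
    - {"tx":-0.003,"ty":0,"tz":0.044,"wx":0.004,"wy":0,"wz":0,"hand":0}

```text
time_s: 14.15
tcp_pos: [0.5073, 0.2468, 0.0862]
tool_rot: [-0.148, 0.666, 0.714, -0.159]
contact_force: [0.1, 0.1, -3.9]
finger_gap: 0.0181
gripper_force: 40.0
```

```bash
python3 st.py
```

```text
t 14.15 F [ 1.7532  0.1417 -3.4737] M [ 0.0034 -0.8159  0.0259] 0.018073072661549006 39.999234080314636 tcp [-0.0004  0.0002  0.0177] turn 0.0005285828764841618 [-0.0216  0.7848 -0.6141  1.5058  0.2184  1.3644 -0.5903]
```

Request:
servo_tool:
  commands:
    - {"tx":0,"ty":0,"tz":0.002,"wx":0,"wy":0,"wz":0,"hand":0}
    - {"tx":0,"ty":0,"tz":0.004,"wx":0,"wy":0,"wz":0,"hand":0}
    - {"tx":0,"ty":0,"tz":0.004,"wx":0,"wy":0,"wz":0,"hand":0}

```text
time_s: 14.45
tcp_pos: [0.507, 0.2469, 0.0854]
tool_rot: [-0.148, 0.666, 0.714, -0.158]
contact_force: [-0.0, -0.2, 3.1]
finger_gap: 0.0175
gripper_force: 40.0
```

```bash
python3 st.py
```

```text
t 14.45 F [-1.32   -0.1931  2.7767] M [-0.3335 -0.4379  0.0197] 0.017478721964782926 40.0007164478302 tcp [-0.0003  0.0003  0.0168] turn 0.0004932045314793193 [-0.0215  0.785  -0.6141  1.5076  0.2188  1.3616 -0.5907]
```

Request:
servo_tool:
  commands:
    - {"tx":0,"ty":0,"tz":0.003,"wx":0,"wy":0,"wz":0,"hand":0}
    - {"tx":0,"ty":0,"tz":0.003,"wx":0,"wy":0,"wz":0,"hand":45}
    - {"tx":0,"ty":0,"tz":0,"wx":0,"wy":0,"wz":0,"hand":45}
    - {"tx":0,"ty":0,"tz":0,"wx":0,"wy":0,"wz":0,"hand":45}
    - {"tx":0,"ty":0,"tz":-0.06,"wx":0,"wy":0,"wz":0,"hand":45}
    - {"tx":0,"ty":0,"tz":-0.16,"wx":0,"wy":0,"wz":0,"hand":45}
    - {"tx":0,"ty":0,"tz":-0.26,"wx":0,"wy":0,"wz":0,"hand":60}
    - {"tx":0,"ty":0,"tz":-0.26,"wx":0,"wy":0,"wz":0,"hand":60}
    - {"tx":0,"ty":0,"tz":-0.26,"wx":0,"wy":0,"wz":0,"hand":60}

```text
time_s: 15.35
tcp_pos: [0.5509, 0.2499, 0.1792]
tool_rot: [-0.148, 0.666, 0.714, -0.158]
contact_force: [0.2, -0.1, -0.6]
finger_gap: 0.0597
gripper_force: 0.0
```

Run:
```python
exec(open('st.py').read())
im=capture('wrist')[:,:,::-1]
cv2.imwrite('pics/w4.png',cv2.resize(im[50:350,170:470],(600,600),interpolation=cv2.INTER_CUBIC))
go(o+Rn@[0,.092,.105],down(Rn,1.40))
```

```text
t 15.35 F [ 0.4589 -0.1292 -0.4926] M [-0.0208 -0.4655 -0.0072] 0.059701067391253165 0.0 tcp [-0.      0.0003  0.1204] turn 0.00048449226249721607 [-0.031   0.7529 -0.623   1.3194  0.1949  1.5715 -0.5664]
move t [0.2297 0.0008 0.0362] w [-0.0039 -0.0029 -2.673 ]
```

View pics/w4.png

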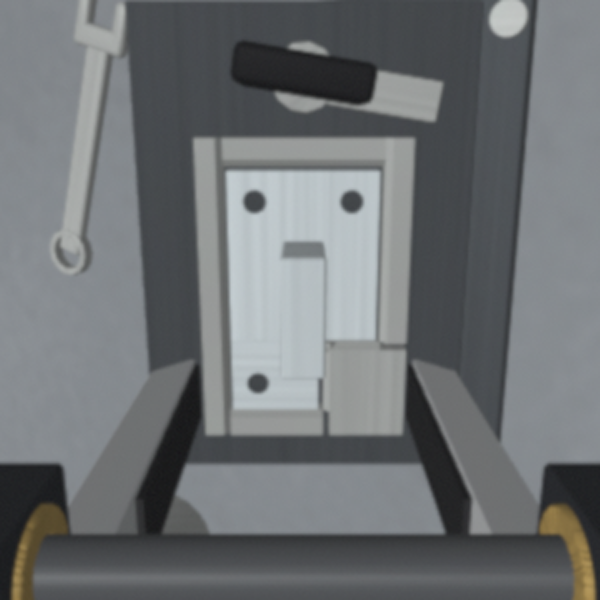

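The plate sits between the walls with even gaps, and the toe points right (clear). Going back to the knob.

Request:
servo_tool:
  commands:
    - {"tx":0.1,"ty":0,"tz":0,"wx":0,"wy":0,"wz":-0.25,"hand":60}
    - {"tx":0.23,"ty":0,"tz":0,"wx":0,"wy":0,"wz":-0.5,"hand":60}
    - {"tx":0.23,"ty":0,"tz":0,"wx":0,"wy":0,"wz":-0.75,"hand":60}
    - {"tx":0.23,"ty":0,"tz":0,"wx":0,"wy":0,"wz":-1,"hand":60}
    - {"tx":0.23,"ty":0,"tz":0,"wx":0,"wy":0,"wz":-1,"hand":60}

```text
time_s: 15.9
tcp_pos: [0.5436, 0.3414, 0.1777]
tool_rot: [-0.185, 0.457, 0.862, -0.115]
contact_force: [0.9, -0.3, -0.6]
finger_gap: 0.0601
gripper_force: 0.0
```

Request:
servo_tool:
  commands:
    - {"tx":0,"ty":0,"tz":0,"wx":0,"wy":0,"wz":-0.25,"hand":60}
    - {"tx":0,"ty":0,"tz":0,"wx":0,"wy":0,"wz":-0.5,"hand":60}
    - {"tx":0,"ty":0,"tz":0,"wx":0,"wy":0,"wz":-0.75,"hand":60}
    - {"tx":0,"ty":0,"tz":0,"wx":0,"wy":0,"wz":-0.9,"hand":60}
    - {"tx":0,"ty":0,"tz":0,"wx":0,"wy":0,"wz":-0.9,"hand":60}
    - {"tx":0,"ty":0,"tz":0,"wx":0,"wy":0,"wz":-0.9,"hand":60}

```text
time_s: 16.5
tcp_pos: [0.5443, 0.3412, 0.1787]
tool_rot: [-0.206, 0.247, 0.944, -0.069]
contact_force: [0.8, 1.0, -0.1]
finger_gap: 0.06
gripper_force: 0.0
```

Run:
```python
exec(open('st.py').read())
go(o+Rn@[0,.092,.04],down(Rn,1.40))
```

```text
t 16.5 F [0.8272 0.8992 0.234 ] M [ 0.0045 -0.5085  0.0042] 0.059983277164688056 0.0 tcp [-0.0002  0.0918  0.1199] turn 0.9900318882237861 [-0.0607  0.8851 -0.862   1.2103  0.3368  1.6283  0.2056]
move t [-0.0005  0.0008  0.1998] w [-0.0016 -0.004  -0.783 ]
```

Request:
servo_tool:
  commands:
    - {"tx":0,"ty":0,"tz":0,"wx":0,"wy":0,"wz":-0.25,"hand":60}
    - {"tx":0,"ty":0,"tz":0,"wx":0,"wy":0,"wz":-0.5,"hand":60}
    - {"tx":0,"ty":0,"tz":0,"wx":0,"wy":0,"wz":-0.78,"hand":60}
    - {"tx":0,"ty":0,"tz":0.04,"wx":0,"wy":0,"wz":-0.78,"hand":60}
    - {"tx":0,"ty":0,"tz":0.1,"wx":0,"wy":0,"wz":-0.78,"hand":60}
    - {"tx":0,"ty":0,"tz":0.16,"wx":0,"wy":0,"wz":-0.78,"hand":60}
    - {"tx":0,"ty":0,"tz":0.195,"wx":0,"wy":0,"wz":-0.78,"hand":50}
    - {"tx":0,"ty":0,"tz":0.198,"wx":0,"wy":0,"wz":-0.78,"hand":50}
    - {"tx":0,"ty":0,"tz":0.198,"wx":0,"wy":0,"wz":-0.78,"hand":50}

```text
time_s: 17.4
tcp_pos: [0.5114, 0.3393, 0.108]
tool_rot: [-0.216, 0.049, 0.975, -0.025]
contact_force: [0.9, 0.8, 0.6]
finger_gap: 0.0501
gripper_force: 0.0
```

Run:
```python
exec(open('st.py').read())
go(o+Rn@[0,.092,.04],down(Rn,1.40))
```

```text
t 17.4 F [0.6016 0.7715 0.9576] M [ 0.0456 -0.4961 -0.0037] 0.050079636615445455 0.0 tcp [-0.0002  0.0923  0.0419] turn 1.4023362417016465 [-0.0009  0.9486 -0.9453  1.3583  0.4274  1.4966  0.5411]
move t [-0.0005 -0.0006  0.0046] w [ 0.0005 -0.0025  0.0045]
```

Request:
servo_tool:
  commands:
    - {"tx":0,"ty":0,"tz":0.003,"wx":0,"wy":0,"wz":0,"hand":0}
    - {"tx":0,"ty":0,"tz":0.003,"wx":0,"wy":0,"wz":0,"hand":0}
    - {"tx":0,"ty":0,"tz":0.003,"wx":0,"wy":0,"wz":0,"hand":0}
    - {"tx":0,"ty":0,"tz":0.003,"wx":0,"wy":0,"wz":0,"hand":0}
    - {"tx":0,"ty":0,"tz":0.003,"wx":0,"wy":0,"wz":0.15,"hand":0}
    - {"tx":0,"ty":0,"tz":0.003,"wx":0,"wy":0,"wz":0.35,"hand":0}
    - {"tx":0,"ty":0,"tz":0.003,"wx":0,"wy":0,"wz":0.55,"hand":0}
    - {"tx":0,"ty":0,"tz":0.003,"wx":0,"wy":0,"wz":0.75,"hand":0}
    - {"tx":0,"ty":0,"tz":0.003,"wx":0,"wy":0,"wz":0.9,"hand":0}
    - {"tx":0,"ty":0,"tz":0.003,"wx":0,"wy":0,"wz":0.9,"hand":0}
  force: 25

```text
time_s: 18.4
tcp_pos: [0.5106, 0.3391, 0.1064]
tool_rot: [-0.203, 0.275, 0.937, -0.075]
contact_force: [0.6, -1.3, -1.8]
finger_gap: 0.0141
gripper_force: 24.5
```

```bash
python3 st.py
```

```text
t 18.4 F [ 1.2347 -1.354  -1.3698] M [-0.0593 -0.9058  0.0504] 0.014104304619199886 24.495255053043365 tcp [-0.0002  0.0921  0.04  ] turn 0.9308189116105673 [-0.0512  0.9018 -0.834   1.3634  0.3455  1.4656  0.1286]
```

Request:
servo_tool:
  commands:
    - {"tx":0,"ty":0,"tz":0,"wx":0,"wy":0,"wz":0.2,"hand":0}
    - {"tx":0,"ty":0,"tz":0,"wx":0,"wy":0,"wz":0.4,"hand":0}
    - {"tx":0,"ty":0,"tz":0,"wx":0,"wy":0,"wz":0.6,"hand":0}
    - {"tx":0,"ty":0,"tz":0,"wx":0,"wy":0,"wz":0.8,"hand":0}
    - {"tx":0,"ty":0,"tz":0,"wx":0,"wy":0,"wz":0.9,"hand":0}

```text
time_s: 18.9
tcp_pos: [0.5107, 0.3393, 0.1064]
tool_rot: [-0.18, 0.486, 0.847, -0.12]
contact_force: [1.6, 0.8, -3.3]
finger_gap: 0.0142
gripper_force: 24.5
```

Request:
servo_tool:
  commands:
    - {"tx":0,"ty":0,"tz":0,"wx":0,"wy":0,"wz":0.2,"hand":0}
    - {"tx":0,"ty":0,"tz":0,"wx":0,"wy":0,"wz":0.4,"hand":0}
    - {"tx":0,"ty":0,"tz":0,"wx":0,"wy":0,"wz":0.6,"hand":0}
    - {"tx":0,"ty":0,"tz":0,"wx":0,"wy":0,"wz":0.8,"hand":0}
    - {"tx":0,"ty":0,"tz":0,"wx":0,"wy":0,"wz":0.88,"hand":0}
    - {"tx":0,"ty":0,"tz":0,"wx":0,"wy":0,"wz":0.88,"hand":0}
    - {"tx":0,"ty":0,"tz":0,"wx":0,"wy":0,"wz":0.88,"hand":0}

```text
time_s: 19.6
tcp_pos: [0.5108, 0.3393, 0.1063]
tool_rot: [-0.148, 0.665, 0.715, -0.158]
contact_force: [5.0, 0.8, -3.9]
finger_gap: 0.014
gripper_force: 24.5
```

```bash
python3 st.py
```

```text
t 19.6 F [ 6.183   0.4711 -1.3766] M [ 0.1729 -1.8296  0.0324] 0.014008450080963936 24.494630992412567 tcp [0.     0.0923 0.0401] turn 0.0033538019589417997 [-0.1652  0.8277 -0.6127  1.3679  0.1888  1.4269 -0.6833]
```

Clamp is back to about 0. Release and retreat.

Request:
servo_tool:
  commands:
    - {"tx":0,"ty":0,"tz":0,"wx":0,"wy":0,"wz":0,"hand":50}
    - {"tx":0,"ty":0,"tz":0,"wx":0,"wy":0,"wz":0,"hand":50}
    - {"tx":0,"ty":0,"tz":0,"wx":0,"wy":0,"wz":0,"hand":50}
    - {"tx":0,"ty":0,"tz":-0.08,"wx":0,"wy":0,"wz":0,"hand":50}
    - {"tx":-0.05,"ty":0,"tz":-0.2,"wx":0,"wy":0,"wz":0,"hand":60}
    - {"tx":-0.15,"ty":0,"tz":-0.25,"wx":0,"wy":0,"wz":0,"hand":60}
    - {"tx":-0.23,"ty":0,"tz":-0.25,"wx":0,"wy":0,"wz":0,"hand":60}
    - {"tx":-0.23,"ty":0,"tz":-0.25,"wx":0,"wy":0,"wz":0,"hand":60}
    - {"tx":-0.23,"ty":0,"tz":-0.25,"wx":0,"wy":0,"wz":0,"hand":60}

```text
time_s: 20.5
tcp_pos: [0.5591, 0.2498, 0.1971]
tool_rot: [-0.149, 0.666, 0.713, -0.159]
contact_force: [0.2, 0.8, 0.7]
finger_gap: 0.06
gripper_force: 0.0
```

Run:
```python
exec(open('st.py').read())
im=capture('wrist')[:,:,::-1]
cv2.imwrite('pics/w5.png',cv2.resize(im[50:350,170:470],(600,600),interpolation=cv2.INTER_CUBIC))
a=cv2.imread('pics/w4.png').astype(int);b=cv2.imread('pics/w5.png').astype(int)
c=camera_model('wrist');C=tool()@c['mount']
# compare features: column/row profile edges of plate and knob
g=b.mean(2).astype(int)
print('row330',g[290,190:420:2]);print('w4 row',a.mean(2).astype(int)[290,190:420:2])
print('knob row70 dark',[ (np.where(g[r]<35)[0].min(),np.where(g[r]<35)[0].max()) for r in (40,70,100) if (g[r]<35).any()])
```

```text
t 20.5 F [-0.042   0.7416  0.7064] M [-0.0175 -0.4556  0.0239] 0.06000056690193743 0.0 tcp [-0.0002 -0.0003  0.1401] turn -0.00020938414920184176 [-0.0422  0.7476 -0.6088  1.2784  0.184   1.6116 -0.5562]
row330 [ 71  71  70  69  70  71  72  81 110 140 152 153 154 153 152 153 153 144
 119 102  99 108 146 187 202 202 200 198 196 195 193 192 193 195 197 199
 199 197 194 193 194 196 196 195 196 195 192 193 193 194 193 192 188 186
 187 188 189 190 190 189 189 189 189 189 190 187 169 159 177 187 190 194
 196 196 195 193 192 192 194 193 193 195 196 195 192 190 191 192 195 196
 187 158 127 140 162 167 165 158 154 153 153 153 153 153 153 145 118  85
  72  71  72  71  72  72  72]
w4 row [ 71  71  72  74  96 134 150 153 152 152 151 152 152 152 143 119 104  99
 100 130 179 200 201 200 198 197 196 193 191 191 192 194 196 198 198 196
 194 192 192 194 196 196 195 196 195 193 192 192 193 192 190 188 186 185
 185 187 188 188 188 188 189 187 188 188 188 189 181 162 164 180 187 191
 193 194 195 193 191 191 191 192 192 191 192 195 194 192 190 189 190 193
 195 195 186 157 125 137 160 167 163 158 155 152 152 152 151 151 152 151
 145 116  83  71  70  71  71]
knob row70 dark [(np.int64(316), np.int64(319)), (np.int64(289), np.int64(318)), (np.int64(317), np.int64(320))]
```

```bash
python3 -c "
from station import bot
print(bot.hand_in())"
```

```text
the job is handed in; nothing more can be done
None
```

I seated the matching plate in the pocket, turned the clamp back to about 0 rad with its toe over the plate's end, backed the arm off clear, and handed the job in at about 20.6 s; no verdict was returned.

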